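# Load the last tube on the tube rotator

### The job

Load the last sample tube on the tube rotator. Its one empty place, the spring clip with the orange jaws, hangs out of sight on the underside: turn the free-running drum by the rim of the smooth white hand wheel at its end, not by the tubes already on it, until the orange mark on the wheel, and with it the orange clip, stands straight up at the top and stays there. Then pick up the blue-capped tube from the bench, press it fully home into the orange clip with its cap on the same side as the other tubes (the hand wheel's side), and let go, leaving the clip on top and the things around undisturbed.

Things in the scene. Friction and masses are not known exactly. Their poses are not given: they have to be found in the camera images.
- wheel (a joint): Angle of the rotator's drum and hand wheel, one piece (rad), about the level y axis of hub. 0 or any whole number of turns = orange mark and orange clip straight up; growing values carry the top toward +x of hub (away from the robot). No stops. Drag 0.02 N m, nearly balanced: stays where it is left, coasts a little if let go while moving. Starts at 2.0 to 4.28: mark in the lower half.
- hub (a point): Middle of the tube drum, on its axle, 135 mm above the bench; does not turn. z up, y along the axle toward the motor housing, x away from the robot. The drum: two white discs of 72 mm radius, 8 mm thick, mid-planes at y = -28 and +28 mm, joined by a hub and thin rods; four tube clips stand on their rims, 90 degrees apart, one of them orange.
- wheel_mid (a point): Centre of the hand wheel on the axle, 115 mm along -y from hub; does not turn, axes as hub. A smooth white disc, radius 95 mm, 10 mm thick, bare all round, rim top 230 mm above the bench; can be pinched across its 10 mm from above (fingers slip a little on it). Tube caps end 48 mm from its inner face: open no wider than 45 mm there. Orange mark on its rim in line with the orange clip.
- rotator: The stand, heavy and fixed; origin on the bench under hub, same axes. Grey foot plate 124 x 262 mm, 14 mm high, under drum and hand wheel; white motor housing 88 x 66 mm (x -44..44, y 72..138 mm), its top 178 mm above the bench, beside the drum, small controls facing the robot.
- clip_seat (a point): On the wheel: where a tube's barrel axis lies, at mid-length, when fully home in the orange clip; 90 mm from the axle, half way between the plates. z points outward from the axle (up when the clip is on top), y as hub. Nothing stands above it when it is on top.
- jaws (a point): Outer pair of sprung orange jaws, 28 mm along -y from clip_seat; axes as clip_seat. A second pair is 56 mm along +y; each is 10 mm wide, 46 mm free between them for fingers. Lips 9 mm outward of the seat leave a 22 mm mouth; flared tips reach 15 mm outward. Pushing the tube in along -z takes about 6 N; it meets the lips about 17 mm above its seat and stops on rigid cradles when home.
- tube: The loose 50 ml tube, 124 mm long, 24 to 48 g: round barrel 28.6 mm in diameter, blue screw cap 34 mm in diameter at its -y end (y -46 to -62 mm), blunt cone from y = +46 to +62 mm. Origin under its middle on the bench where it lies (it does not roll). The barrel axis is 16 mm above the origin and runs along the body's y, dropping 1.5 degrees toward the cone.
- tube_mid (a point): Point on the tube's barrel axis at mid-length, 16 mm above tube's origin; axes as tube.
- tube_cap (a point): Middle of the tube's blue cap, on its axis; 54 mm from tube_mid toward -y of tube.
- clipped_1: Tube already clipped on the drum in grey jaws, 90 degrees from the orange clip (toward +x of clip_seat); it cannot be taken out. Parallel to the axle, its axis 90 mm from it, reaching 62 mm to either side of the wheel's middle, blue cap on the -y side; one in the top place reaches 242 mm above the bench. Origin under its middle, 74 mm from the axle, z outward.
- clipped_2: Tube already clipped on the drum, opposite the orange clip.
- clipped_3: Tube already clipped on the drum, 90 degrees from the orange clip (at -x of clip_seat).
- marker: Bystander: black-capped white felt marker lying near the bench's front edge, 13 x 128 x 14 mm, along its y. Origin under its middle.
- seal_jar: Bystander: small white jar with a red screw lid, 44 mm in diameter, 42 mm tall. Origin under its middle.
- timer: Bystander: off-white bench timer, 30 x 66 x 59 mm, upright. Origin under its middle.
Not all that is in view belongs to the job. What is shaped like the tube but red is not meant.

How it is judged:
By the outcome, as a careful person would: the job done as asked, in the order asked, and still so for the second after the job is handed in, with the robot touching nothing.
It also fails if it takes over 69 s, if anything falls off the work surface, if the arm or the gripper's body presses on something with over 40 N, if the wrist force passes 120 N, or if a joint passes its speed limit or range.

### The arm

A 6-joint arm with a two-finger parallel gripper is mounted at the origin on a cart in front of the work surface, level with it; the furniture and walls round the work are solid. World frame = base frame: x ahead of the robot, y to its left, z up, the work surface at z = 0. Lengths are in m, angles in rad, forces in N, time in s.
With the tool pointing down it reaches from about 0.275 to 0.825 m from the base axis. Payload 4.9 kg.
Tool frame: the origin (TCP) lies midway between the tips of the shut fingers; the grasp point (between the pads) lies 19 mm behind it (bot.grip_depth is the distance from the TCP to the grasp point, in m); y points along the fingers, x is the direction in which the jaws open and shut, and the axes are right-handed (so a half turn about y gives the same grasp; the last joint's range is limited). The gripper opens to 85 mm and grips with 20 to 120 N. Pads are 22 mm wide; open, the fingers measure 114 mm over their backs; the gripper's body (76 mm by 85 mm) begins 54 mm behind the grasp point. The pads swing forward as they close: fully open they stand 13 mm farther back than shut.
Start: joints at [0.966, 0.326, -0.193, 1.052, 0, 1.437], TCP at [0.249, 0.49, 0.231] pointing down, gripper open.
Joint ranges: [-2.65, 2.65], [-0.97, 1.79], [-1.3, 1.35], [-1.93, 2.1], [-1.47, 1.37], [-3.14, 3.14]. Speed limits (rad/s): [2.57, 2.57, 3.14, 3.14, 3.14, 3.14].

### API

Orientations are given as a unit quaternion [w, x, y, z].
In Python, from cell import bot gives the robot as it stands. Calls block until the motion is done:
- bot.move_pose(position, orientation): joint-space move of the TCP to a pose.
- bot.move_linear(position, speed=0.15, rotation=None, until_force=None): straight line of the TCP; rotation=None keeps the orientation; speed is the mean speed in m/s. With until_force (N) it stops when the force on the tool has changed by that much, and returns True; else False.
- bot.goto_joints(angles): joint-space move.
- bot.set_gripper(opening, grasp_force=None): opening from 0.0 (shut) to 1.0 (fully open); grasp_force is the grip in N (None keeps the last); returns when the fingers have stopped.
- bot.wait(seconds).
- bot.solve_ik(position, orientation): joint angles nearest the present ones, or None.
- bot.camera(name): name is "side" or "top" or "wrist"; returns the picture (400x640x3 uint8, red, green, blue); there is no depth.
- bot.calibration(name): a dict with "mtx" (3x3 intrinsics, pixels), "k1" (the pictures are not rectified: a ray, as slopes to the right and down, at radius r is drawn at 1 + k1 r^2 times it, then the intrinsics apply), "extrinsics" (4x4, takes a point from world to camera coordinates); the wrist camera has in their place "hand_eye" (4x4, takes a point from camera to tool coordinates, whose origin is the TCP and whose axes are the tool frame's). Camera axes: x right, y down, z forward; pixel columns grow to the right and rows downward; lengths in m; the calibration is good to about 2 mm. A picture is of the moment at which its call begins: read the wrist's pose just before it. calibration takes no time and is no camera call.
A pose or a line that the arm cannot do raises bot.PlanningError and nothing moves.
- bot.close_job(): hands the job in, once; it reports no verdict.
Trained networks look in the newest picture that a camera, given by its name, has taken for a name from the list of things; names that differ only in an ending like _2 or _b are one class to them, and where a whole thing is asked for, a point or a joint stands for the part that bears it (a point fixed in the world has none). Each returns a list of dicts, best first, with "confidence" (0 to 1); they miss things now and then, are a little off and sometimes report something else, mostly with a low value. They report only what shows in the picture. A call takes as long as a camera call. They do not tell look-alikes from the thing itself.
- bot.search_frame(camera, thing): "bbox" ([left, top, width, height] in pixels, round what is visible of it).
Readings, each from a call of its own:
- bot.read_clock(): time.
- bot.read_joint_positions(): joint angles.
- bot.read_joint_vel(): joint speeds.
- bot.read_joint_efforts(): joint torques, N m.
- bot.read_position(): TCP position.
- bot.read_tool_rot(): TCP orientation.
- bot.read_ft_force(): force on the tool from outside, world axes, zero at the start.
- bot.read_moment(): the same for the moment, N m.
- bot.read_gripper_width(): opening from 0.0 (shut) to 1.0 (fully open).
Only numpy, scipy, OpenCV 4.12 (cv2) and the standard library are available. Lean on these libraries where they do the work, as an engineer would, in place of code of your own. Each camera call takes 0.05 s, during which the arm holds its last target.

## Working session

There is one attempt and no reset: what is moved stays moved. The work goes in short steps, each a Python script; the robot and the scene stay as the last script left them, time stands still between calls to the robot, and variables do not carry over. Pictures are saved under pics/ and viewed, and the job is handed in when it is done.

```bash
ls; mkdir -p pics
python3 - <<'E'
from cell import bot
import cv2
print(bot.read_clock())
for c in("side","top","wrist"):
    im=bot.camera(c); cv2.imwrite(f"pics/{c}0.png",im[:,:,::-1])
    for t in ("tube","hub","wheel","jaws","rotator","marker","seal_jar","timer","tube_cap","clipped_1"):
        try: print(c,t,[(d["bbox"],round(d["confidence"],2)) for d in bot.search_frame(c,t)][:4])
        except Exception as e: print(c,t,e)
    print(bot.calibration(c))
print(bot.read_clock(), bot.read_tool_rot())
E
```

```text
pics
0.0
side tube [([260.0, 356.6, 53.6, 17.4], 0.84), ([305.1, 97.4, 12.8, 22.7], 0.72), ([304.3, 210.4, 21.2, 27.7], 0.64)]
side hub []
side wheel [([291.1, 96.9, 62.7, 70.3], 0.86)]
side jaws [([288.3, 97.1, 64.8, 72.1], 0.76)]
side rotator [([289.4, 94.6, 64.1, 78.7], 0.63)]
side marker [([272.4, 197.6, 5.5, 27.0], 0.58), ([300.6, 211.0, 24.5, 31.0], 0.58)]
side seal_jar []
side timer [([290.6, 97.1, 64.4, 69.1], 0.27)]
side tube_cap [([302.1, 209.8, 23.5, 29.3], 0.62)]
side clipped_1 [([306.2, 96.1, 12.7, 27.0], 0.64), ([336.9, 113.3, 17.3, 25.1], 0.54)]
{'mtx': array([[364.92696998,   0.        , 319.43639361],
       [  0.        , 364.92696998, 199.31793907],
       [  0.        ,   0.        ,   1.        ]]), 'k1': -0.005709644817334989, 'extrinsics': array([[ 0.99965857,  0.02201663,  0.01407168, -0.51588607],
       [ 0.02584456, -0.75383376, -0.65655671, -0.09921925],
       [-0.00384746,  0.65669622, -0.75414539,  1.39170659],
       [ 0.        ,  0.        ,  0.        ,  1.        ]])}
top tube [([302.1, 195.5, 32.7, 22.9], 0.59), ([443.4, 204.2, 16.7, 40.8], 0.56)]
[... 1354 characters left out ...]
ist seal_jar [([139.2, 391.3, 37.4, 8.4], 0.45)]
wrist timer []
wrist tube_cap []
wrist clipped_1 []
{'mtx': array([[303.34489686,   0.        , 325.42512273],
       [  0.        , 303.34489686, 202.28090888],
       [  0.        ,   0.        ,   1.        ]]), 'k1': 0.003069809328598575, 'hand_eye': array([[ 9.99998480e-01,  1.65966190e-03, -5.33600458e-04,
         1.11621028e-03],
       [ 1.02266135e-03, -3.10573169e-01,  9.50548926e-01,
        -1.42900821e-01],
       [ 1.41186785e-03, -9.50548027e-01, -3.10574394e-01,
         8.11602796e-02],
       [ 0.00000000e+00,  0.00000000e+00,  0.00000000e+00,
         1.00000000e+00]])}
1.65 [-0.60282453  0.60282816  0.36958456 -0.36960526]
```

View pics/side0.png

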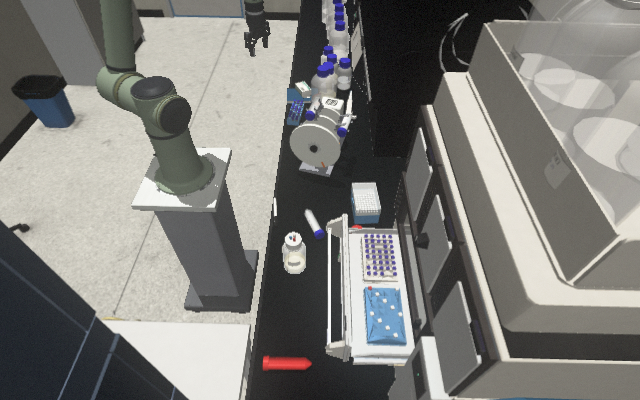

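View pics/top0.png

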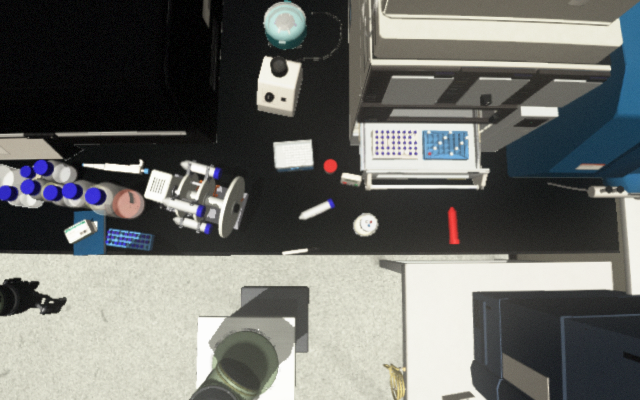

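View pics/wrist0.png

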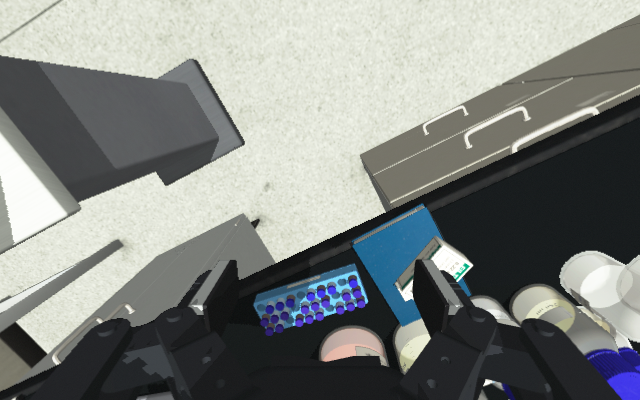

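Run:
```python
import cv2
a=cv2.imread("pics/top0.png");s=cv2.imread("pics/side0.png")
cv2.imwrite("pics/top0a.png",cv2.resize(a[140:250,130:350],None,fx=3.6,fy=3.6,interpolation=cv2.INTER_CUBIC))
cv2.imwrite("pics/side0a.png",cv2.resize(s[80:260,240:400],None,fx=3.3,fy=3.3,interpolation=cv2.INTER_CUBIC))
```

```text
(no output)
```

View pics/top0a.png

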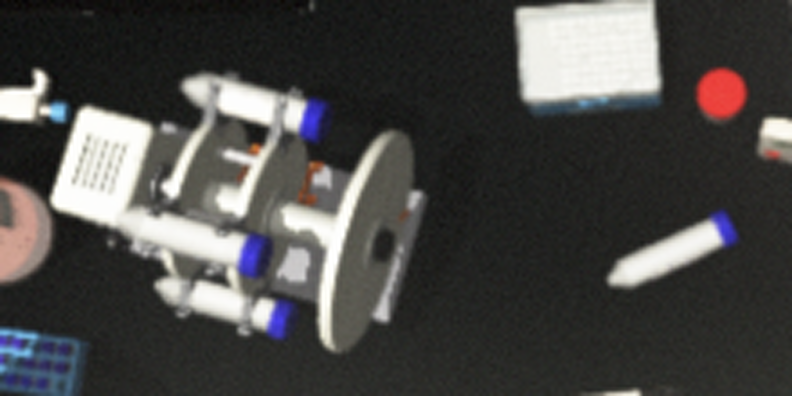

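View pics/side0a.png

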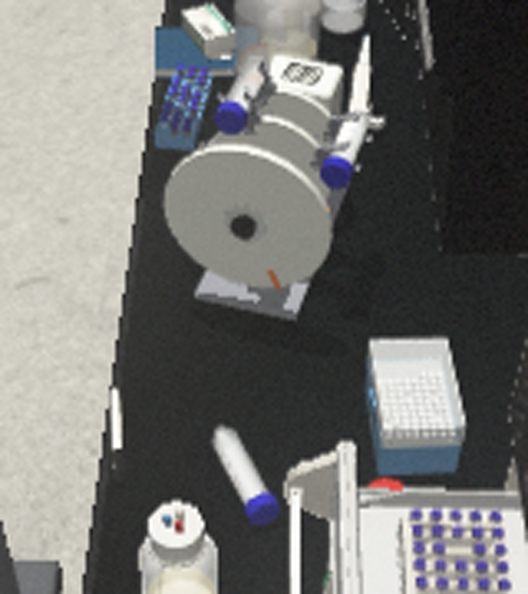

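The loose blue-capped tube is at top (317,209) and side (313,222). The red look-alike is at top (453,226) and side (287,365), and it isn't the one meant. The wheel mark shows at side (323,165), low and toward +x. Next I fit the rotator pose from both views.

```bash
cat > h.py <<'E'
from cell import bot
import numpy as np, cv2
from scipy.optimize import least_squares
from scipy.spatial.transform import Rotation as R
def q2R(q): return R.from_quat([q[1],q[2],q[3],q[0]])
def R2q(r):
    q=(r if isinstance(r,R) else R.from_matrix(r)).as_quat(); return [q[3],q[0],q[1],q[2]]
CAL={c:bot.calibration(c) for c in("side","top","wrist")}
def ext(c,pose=None):
    if c!="wrist": return CAL[c]["extrinsics"]
    T=np.eye(4);T[:3,:3]=q2R(pose[1]).as_matrix();T[:3,3]=pose[0]
    return np.linalg.inv(T@CAL[c]["hand_eye"])
def proj(c,P,pose=None):
    E=ext(c,pose);P=np.atleast_2d(P);p=P@E[:3,:3].T+E[:3,3]
    s=p[:,:2]/p[:,2:];s=s*(1+CAL[c]["k1"]*(s**2).sum(1,keepdims=True))
    K=CAL[c]["mtx"];return s*[K[0,0],K[1,1]]+[K[0,2],K[1,2]]
def ray(c,uv,pose=None):
    K=CAL[c]["mtx"];uv=np.atleast_2d(uv).astype(float)
    u=cv2.undistortPoints(uv.reshape(-1,1,2),K,np.array([CAL[c]["k1"],0,0,0.]))[:,0]
    E=ext(c,pose);d=np.c_[u,np.ones(len(u))]@E[:3,:3]
    return -E[:3,:3].T@E[:3,3],d
def onz(c,uv,z,pose=None):
    o,d=ray(c,uv,pose);return o+d*((z-o[2])/d[:,2])[:,None]
def snap(name,c="wrist"):
    pose=(bot.read_position(),bot.read_tool_rot()); im=bot.camera(c)
    cv2.imwrite(f"pics/{name}.png",im[:,:,::-1]); np.savez(f"pics/{name}.npz",p=pose[0],q=pose[1]); return pose
def loadpose(name):
    d=np.load(f"pics/{name}.npz");return (d["p"],d["q"])
def hubpts(x,y,yaw,L):
    c,s=np.cos(yaw),np.sin(yaw);L=np.atleast_2d(L)
    return np.c_[x+c*L[:,0]-s*L[:,1],y+s*L[:,0]+c*L[:,1],L[:,2]]
def rim(phi,r,yy): return [r*np.sin(phi),yy,.135+r*np.cos(phi)]
def tool(yawx):
    """tool down (z? fingers along tool y) with jaw axis x at world yaw"""
    x=np.array([np.cos(yawx),np.sin(yawx),0]);yv=np.array([0,0,-1.]);return R.from_matrix(np.c_[x,yv,np.cross(x,yv)])
E
python3 - <<'E'
from h import *
print(q2R(bot.read_tool_rot()).as_matrix().round(3))
t=lambda a:np.array(a)/3.6+[130,140]
s=lambda a:np.array(a)/3.3+[240,80]
def model(p):
    x,y,w,f=p
    Lt=[[.044,.138,.178],[.044,.072,.178],[-.044,.072,.178],[-.044,.138,.178],[0,-.122,.135],rim(f-np.pi/2,.09,-.062),rim(f+np.pi,.09,-.062),rim(f+np.pi/2,.09,-.062)]
    Ls=[[0,-.122,.135],rim(f-np.pi/2,.09,-.062),rim(f+np.pi,.09,-.062),rim(f,.087,-.12)]
    return np.r_[proj("top",hubpts(x,y,w,Lt)),proj("side",hubpts(x,y,w,Ls))]
obs=np.r_[t([[85,107],[153,125],[110,225],[52,200],[383,245],[323,121],[262,255],[289,320]]),s([[243,226],[338,174],[230,118],[276,281]])]
r=least_squares(lambda p:(model(p)-obs).ravel(),[.5,.1,0.2,2.6],loss="soft_l1")
print(r.x,(model(r.x)-obs).round(1))
print("tube ends top",onz("top",t([[612,278],[728,227]]),.016))
print("tube ends side",onz("side",s([[220,430],[265,512]]),.016))
print("marker",onz("top",[295,251],.007),"jar",onz("top",[330.5,166],.042),"timer",onz("top",[350,178],.059))
E
```

```text
[[ 0.454 -0.    -0.891]
 [ 0.891 -0.     0.454]
 [-0.    -1.     0.   ]]
[ 0.52630936  0.1304542  -0.26845137  2.72332459] [[-2.  -1.8]
 [ 0.  -1. ]
 [ 2.7 -0. ]
 [-2.3  1. ]
 [-2.  -0.9]
 [ 0.5 -0.1]
 [ 0.7  0.1]
 [ 0.4  0. ]
 [ 0.2 -1.2]
 [-1.4  0.7]
 [-0.7  0.8]
 [-0.6  0.1]]
tube ends top [[ 0.47343492 -0.17777602  0.016     ]
 [ 0.52041303 -0.28402213  0.016     ]]
tube ends side [[ 0.47568908 -0.17955712  0.016     ]
 [ 0.52489763 -0.28282271  0.016     ]]
marker [[ 0.36292909 -0.16154067  0.007     ]] jar [[ 0.63969711 -0.27797565  0.042     ]] timer [[ 0.59668589 -0.34021544  0.059     ]]
```

```bash
cat >> h.py <<'E'
def wheelpose(hub,alpha,r,sgn=1,dy=0.):
    """TCP pose pinching wheel rim at angle alpha from top"""
    x,y,w=hub; Rh=R.from_euler('z',w).as_matrix()
    u=np.array([np.sin(alpha),0,np.cos(alpha)])
    p=np.array([x,y,.135])+Rh@(np.array([0,-.115+dy,0])+r*u)
    yt=-Rh@u; xt=sgn*Rh@np.array([0,1.,0]); 
    return p,R2q(np.c_[xt,yt,np.cross(xt,yt)])
E
python3 - <<'E'
from h import *
t0=bot.read_clock()
hub=(.5263,.1305,-.2685)
for s in(1,-1):
    for a in range(-80,81,10):
        o=[]
        for r in(.066,.14):
            q=bot.solve_ik(*wheelpose(hub,np.radians(a),r,s)); o.append(None if q is None else np.round(q,2))
        print(s,a,o)
print(bot.read_clock()-t0)
E
```

```text
1 -80 [None, None]
1 -70 [None, None]
1 -60 [None, None]
1 -50 [None, None]
1 -40 [array([ 0.03, -0.14, -1.16, -0.12, -0.19,  0.23]), array([ 0.1 , -0.37, -1.1 ,  0.17, -0.23,  0.28])]
1 -30 [array([-0.02, -0.11, -0.96,  0.2 , -0.13,  0.22]), array([ 0.02, -0.27, -0.89,  0.44, -0.14,  0.25])]
1 -20 [array([-0.05, -0.01, -0.77,  0.47, -0.07,  0.2 ]), array([-0.04, -0.13, -0.68,  0.68, -0.08,  0.22])]
1 -10 [array([-0.09,  0.11, -0.58,  0.71, -0.03,  0.18]), array([-0.08,  0.03, -0.47,  0.9 , -0.03,  0.19])]
1 0 [array([-0.11,  0.25, -0.38,  0.94,  0.  ,  0.16]), array([-0.11,  0.2 , -0.25,  1.12,  0.  ,  0.16])]
1 10 [array([-0.13,  0.4 , -0.18,  1.16,  0.02,  0.14]), array([-0.13,  0.38, -0.02,  1.34,  0.02,  0.14])]
1 20 [array([-0.14,  0.57,  0.03,  1.38,  0.04,  0.12]), array([-0.15,  0.58,  0.23,  1.57,  0.04,  0.11])]
1 30 [array([-0.15,  0.74,  0.25,  1.6 ,  0.06,  0.1 ]), array([-0.16,  0.79,  0.5 ,  1.81,  0.05,  0.09])]
1 40 [array([-0.16,  0.92,  0.48,  1.83,  0.07,  0.08]), array([-0.17,  1.03,  0.85,  2.09,  0.06,  0.08])]
1 50 [array([-0.17,  1.12,  0.74,  2.07,  0.08,  
[... 556 characters left out ...]
, -0.47,  0.9 , -0.03, -2.96])]
-1 0 [array([-0.11,  0.25, -0.38,  0.94,  0.  , -2.98]), array([-0.11,  0.2 , -0.25,  1.12,  0.  , -2.98])]
-1 10 [array([-0.13,  0.4 , -0.18,  1.16,  0.02, -3.  ]), array([-0.13,  0.38, -0.02,  1.34,  0.02, -3.01])]
-1 20 [array([-0.14,  0.57,  0.03,  1.38,  0.04, -3.02]), array([-0.15,  0.58,  0.23,  1.57,  0.04, -3.03])]
-1 30 [array([-0.15,  0.74,  0.25,  1.6 ,  0.06, -3.04]), array([-0.16,  0.79,  0.5 ,  1.81,  0.05, -3.05])]
-1 40 [array([-0.16,  0.92,  0.48,  1.83,  0.07, -3.06]), array([-0.17,  1.03,  0.85,  2.09,  0.06, -3.06])]
-1 50 [array([-0.17,  1.12,  0.74,  2.07,  0.08, -3.08]), None]
-1 60 [None, None]
-1 70 [None, None]
-1 80 [None, None]
0.0
```

Run:
```python
from h import *
hub=(.5263,.1305,-.2685)
p=bot.read_position(); bot.move_linear([p[0],p[1],.38],speed=.3)
bot.move_pose(*wheelpose(hub,0,.21))
bot.set_gripper(.42)
print(bot.read_clock(),bot.read_gripper_width())
snap("w1");
```

```text
4.75 0.41642710498322266
```

View pics/w1.png

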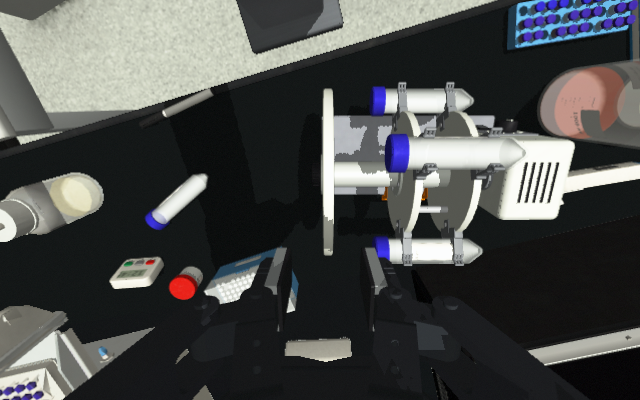

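Run:
```python
import cv2
a=cv2.imread("pics/w1.png")
cv2.imwrite("pics/w1a.png",cv2.resize(a[75:265,310:580],None,fx=2.95,fy=2.95,interpolation=cv2.INTER_CUBIC))
cv2.imwrite("pics/w1b.png",cv2.resize(a[160:300,90:310],None,fx=3.6,fy=3.6,interpolation=cv2.INTER_CUBIC))
```

```text
(no output)
```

View pics/w1a.png

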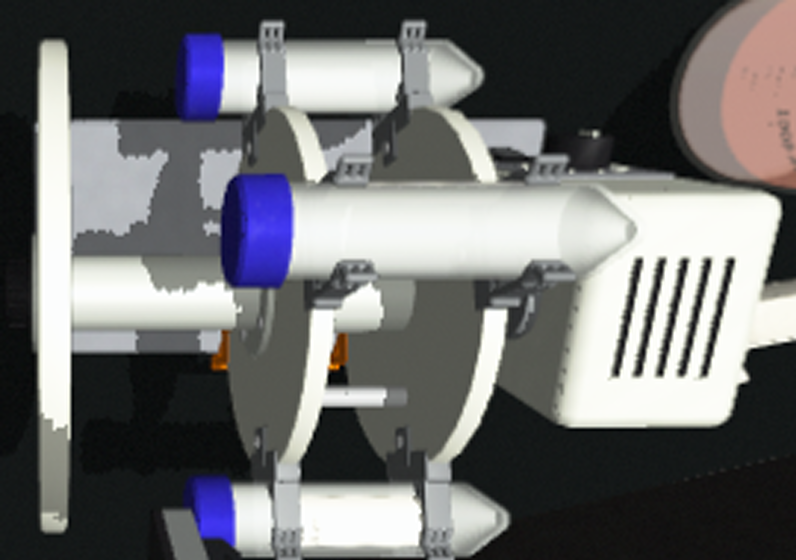

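View pics/w1b.png

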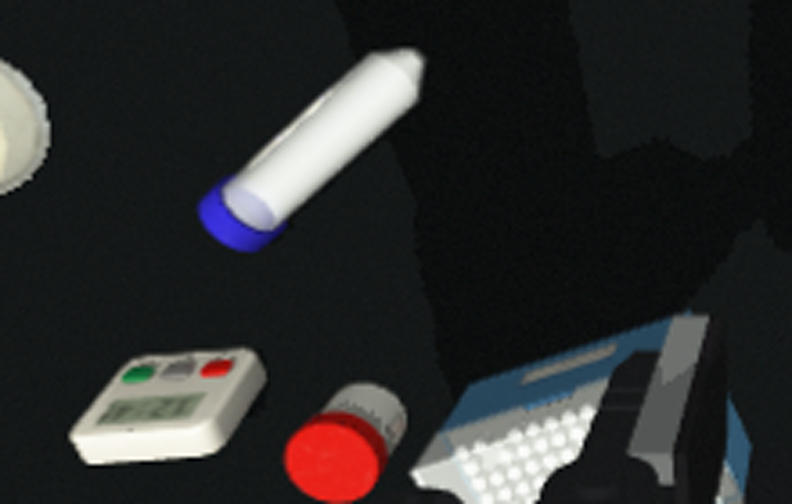

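Run:
```python
from h import *
P=loadpose("w1"); w=lambda a:np.array(a)/2.95+[310,75.]
t=lambda a:np.array(a)/3.6+[130,140]
s=lambda a:np.array(a)/3.3+[240,80]
al=np.linspace(-np.pi,np.pi,721)
def disc(p,r,yy): 
    return proj("wrist",hubpts(p[0],p[1],p[2],np.c_[r*np.sin(al),0*al+yy,.135+r*np.cos(al)]),P)
def model(p):
    x,y,v,f=p
    Lt=[rim(f-np.pi/2,.09,-.062),rim(f+np.pi,.09,-.062),rim(f+np.pi/2,.09,-.062)]
    Ls=[rim(f-np.pi/2,.09,-.062),rim(f+np.pi,.09,-.062),rim(f,.087,-.12)]
    Lw=[rim(f+np.pi,.09,.060),[-.044,.138,.178],[.044,.138,.178]]
    A=np.r_[proj("top",hubpts(x,y,v,Lt)),proj("side",hubpts(x,y,v,Ls)),proj("wrist",hubpts(x,y,v,Lw),P)].ravel()
    o=disc(p,.095,-.120);i=disc(p,.095,-.110)
    d1=disc(p,.072,-.024);d2=disc(p,.072,.032)
    m=np.abs(al)<np.pi/2
    c=[o[330,0],i[330,0],min(o[:,1].min(),i[:,1].min()),max(o[m,1].max(),i[m,1].max()),d1[:,0].max(),d2[:,0].max()]
    return np.r_[A,c]
obs=np.r_[t([[323,121],[262,255],[289,320]]),s([[338,174],[230,118],[276,281]]),w([[632,230],[783,192],[738,428]])].ravel()
obs=np.r_[obs,322.9,333.8,88.4,255.8,310+334/2.95,310+505/2.95]
r=least_squares(lambda p:(model(p)-obs),[.5263,.1305,-.2685,2.72],loss="soft_l1")
print(r.x,(model(r.x)-obs).round(1)); np.save("hub.npy",r.x)
b=lambda a:np.array(a)/3.6+[90,160.]
cap,tip=onz("wrist",b([[243,215]]),.016,P),onz("wrist",b([[415,68]]),.016,P)
print(cap,tip,np.linalg.norm(cap-tip))
```

```text
[ 0.5258001   0.13416901 -0.25830874  2.72153945] [-0.9 -0.1 -0.5  0.2 -0.4  0.1 -1.3 -0.1 -0.7  0.2 -0.3 -0.6 -0.2  0.3
  3.9 -0.9 -1.1  0.8 -1.  -0.5  0.9  0.   0.   1.2]
[[ 0.52237852 -0.27672655  0.016     ]] [[ 0.4782202  -0.17323066  0.016     ]] 0.11252269434715792
```

```bash
cat >> h.py <<'E'
def lin(pq,speed=.15,**k): return bot.move_linear(pq[0],speed=speed,rotation=pq[1],**k)
def stroke(hub,a0,a1,r=.067,speed=.06,n=8,force=50):
    a0,a1=np.radians([a0,a1])
    bot.move_pose(*wheelpose(hub,a0,.14)); lin(wheelpose(hub,a0,r),.15)
    bot.set_gripper(0.0,force); print("grip",bot.read_gripper_width(),"F",np.round(bot.read_ft_force(),1))
    for a in np.linspace(a0,a1,n+1)[1:]: lin(wheelpose(hub,a,r),speed)
    print("end F",np.round(bot.read_ft_force(),1)); bot.wait(.2)
    bot.set_gripper(.42); lin(wheelpose(hub,a1,.14),.2); print(bot.read_clock())
E
python3 - <<'E'
from h import *
hub=np.load("hub.npy")[:3]
print(bot.read_ft_force().round(1) if hasattr(bot.read_ft_force(),'round') else bot.read_ft_force())
stroke(hub,38,-38)
snap("s1t","top");snap("s1s","side")
E
python3 -c "
import cv2
a=cv2.imread('pics/s1t.png');s=cv2.imread('pics/s1s.png')
cv2.imwrite('pics/s1.png',cv2.hconcat([cv2.resize(a[150:250,140:260],(400,333)),cv2.resize(s[80:180,270:390],(400,333))]))"
```

```text
[-0.5  0.4  0.4]
grip 0.10912005696924165 F [ 1.4 -4.7  3.9]
end F [-12.3  -3.7  11.8]
10.5667
```

View pics/s1.png

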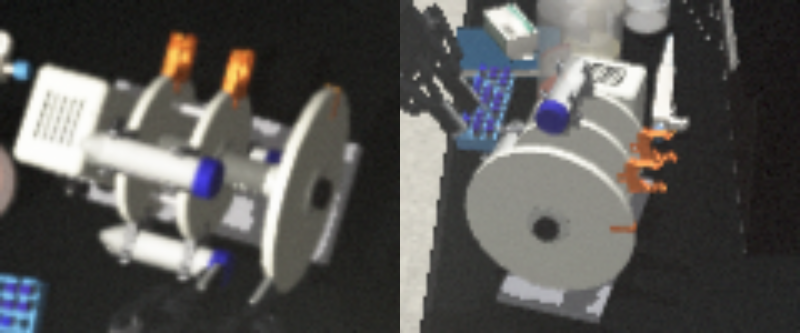

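```bash
python3 - <<'E'
from h import *
x,y,v,_=np.load("hub.npy")
obs=np.array([270+(622-400)*.3, 80+229*.3])
f=np.linspace(.8,2,241)
P=proj("side",hubpts(x,y,v,[rim(a,.087,-.12) for a in f]));k=np.linalg.norm(P-obs,axis=1).argmin();print(f[k],P[k]-obs)
f0=f[k]
n=np.degrees(f0); 
stroke([x,y,v],38,38-min(78,n-2))if n<80 else stroke([x,y,v],38,-38)
snap("s2t","top");snap("s2s","side")
bot.move_pose(*wheelpose([x,y,v],0,.21)); snap("w2"); print(bot.read_clock())
E
python3 -c "
import cv2
a=cv2.imread('pics/s2t.png');s=cv2.imread('pics/s2s.png')
cv2.imwrite('pics/s2.png',cv2.hconcat([cv2.resize(a[150:250,140:260],(400,333)),cv2.resize(s[80:180,270:390],(400,333))]))
a=cv2.imread('pics/w2.png')
cv2.imwrite('pics/w2a.png',cv2.resize(a[75:265,310:580],None,fx=2.95,fy=2.95,interpolation=cv2.INTER_CUBIC))"
```

```text
1.44 [ 1.25306067 -0.09545734]
grip 0.10919153504081063 F [-0.  -5.   2.5]
end F [-12.9  -3.6  11.1]
17.1167
18.2583
```

View pics/s2.png

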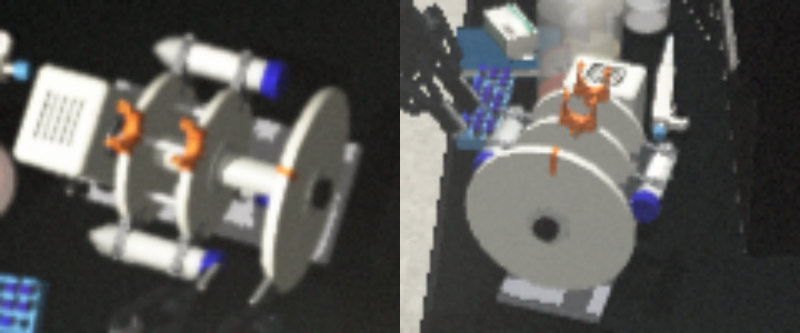

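View pics/w2a.png

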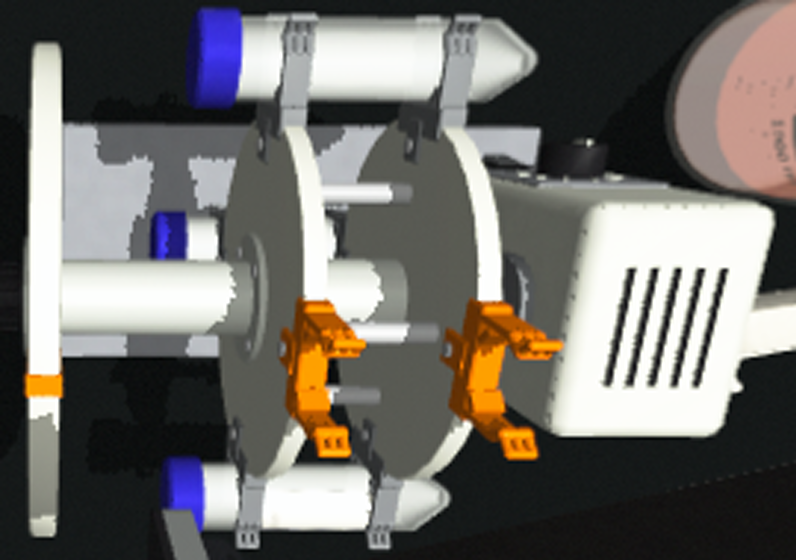

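```bash
cat >> h.py <<'E'
def phifit(c,uv,pose,hub,r=.095,yy=-.115,lo=-.8,hi=.8):
    f=np.linspace(lo,hi,1601);P=proj(c,hubpts(*hub,[rim(a,r,yy) for a in f]),pose)
    d=np.linalg.norm(P-uv,axis=1);k=d.argmin();return round(f[k],3),(P[k]-uv).round(1)
E
python3 - <<'E'
from h import *
hub=np.load("hub.npy")[:3];P=loadpose("w2")
w=lambda a:np.array(a)/2.95+[310,75.]
print("wrist mark",phifit("wrist",w([44,385.5]),P,hub))
k=.3
print("top mark",phifit("top",np.array([140+286*k,150+172*k]),None,hub))
print("side mark rim",phifit("side",np.array([270+155*k,80+148*k]),None,hub,.095,-.12))
print("side mark face end",phifit("side",np.array([270+154*k,80+173*k]),None,hub,.08,-.12))
# jaw tips of the near clip pair: tip px both; cap right-edges
print("clipped near cone tip",phifit("wrist",w([534,58]),P,hub,.09,.06,-2.2,-1))
print("clipped far cone tip",phifit("wrist",w([446,500]),P,hub,.09,.06,1,2.2))
E
```

```text
wrist mark (np.float64(0.057), array([-0.7, -0. ]))
top mark (np.float64(0.053), array([-2.2, -0.7]))
side mark rim (np.float64(0.074), array([-0.2,  0.8]))
side mark face end (np.float64(0.123), array([ 0.9, -2.9]))
clipped near cone tip (np.float64(-1.434), array([-0.3,  1.1]))
clipped far cone tip (np.float64(1.591), array([ 0.1, -0.1]))
```

```bash
python3 - <<'E'
from h import *
hub=np.load("hub.npy")[:3]
stroke(hub,2,-1.5,n=2,speed=.01,force=30)
snap("s3t","top");snap("s3s","side")
bot.move_pose(*wheelpose(hub,0,.21)); snap("w3"); print(bot.read_clock())
E
python3 -c "
import cv2
a=cv2.imread('pics/s3t.png');s=cv2.imread('pics/s3s.png')
cv2.imwrite('pics/s3.png',cv2.hconcat([cv2.resize(a[150:250,140:260],(400,333)),cv2.resize(s[80:180,270:390],(400,333))]))
a=cv2.imread('pics/w3.png')
cv2.imwrite('pics/w3a.png',cv2.resize(a[75:265,310:580],None,fx=2.95,fy=2.95,interpolation=cv2.INTER_CUBIC))"
```

```text
grip 0.11033727289621613 F [-2.5 -4.2  6.2]
end F [-1.9 -4.9  7.9]
21.425
21.9583
```

View pics/s3.png

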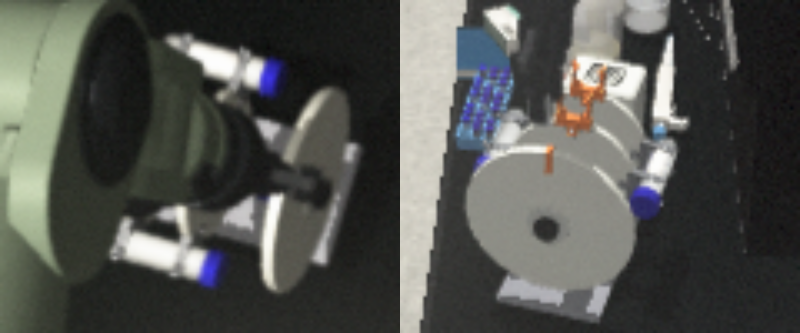

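View pics/w3a.png

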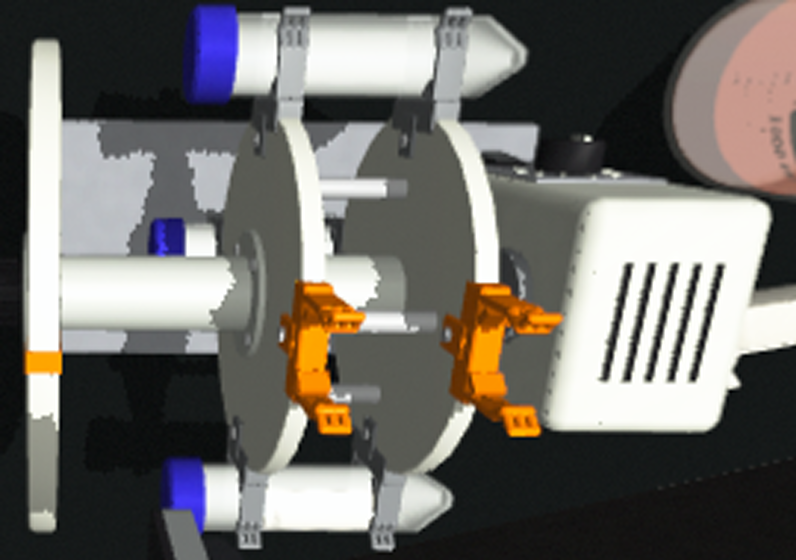

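Run:
```python
from h import *
hub=np.load("hub.npy")[:3];P=loadpose("w3")
w=lambda a:np.array(a)/2.95+[310,75.]
print("wrist mark",phifit("wrist",w([43,361.5]),P,hub))
k=.3
print("side mark rim",phifit("side",np.array([270+149*k,80+147*k]),None,hub,.095,-.12))
print("clipped near cone tip",phifit("wrist",w([522,58]),P,hub,.09,.06,-2.2,-1))
print("clipped far cone tip",phifit("wrist",w([449,500]),P,hub,.09,.06,1,2.2))
T=onz("wrist",w([[347,319],[335,419],[546,320],[522,420]]),.240,P)
Rz=R.from_euler('z',-hub[2]).as_matrix()
L=(T-[hub[0],hub[1],0])@Rz.T;print("tips in hub frame",(L*1000).round(1))
# predicted tip positions drawn
im=cv2.imread("pics/w3.png")
for f,c in((0,(0,255,0)),):
    pts=hubpts(*hub,[[sx*.012,yy,.225+.012] for sx in(-1,1) for yy in(-.033,-.023,.023,.033)]+[[0,yy,.225]for yy in(-.062,0,.062)]+[rim(0,.095,-.12),rim(0,.095,-.11)])
    for u in proj("wrist",pts,P): cv2.drawMarker(im,tuple(int(v) for v in u.round()),c,cv2.MARKER_CROSS,3,1)
cv2.imwrite("pics/w3c.png",cv2.resize(im[150:240,310:510],None,fx=4,fy=4,interpolation=cv2.INTER_NEAREST))
```

```text
wrist mark (np.float64(-0.007), array([-0.6, -0. ]))
side mark rim (np.float64(0.01), array([-0.1,  0.7]))
clipped near cone tip (np.float64(-1.506), array([ 0. , -0.6]))
clipped far cone tip (np.float64(1.536), array([ 0., -0.]))
tips in hub frame [[-16.6 -27.7 240. ]
 [ 14.  -28.  240. ]
 [-16.3  29.  240. ]
 [ 14.2  27.3 240. ]]
```

View pics/w3c.png

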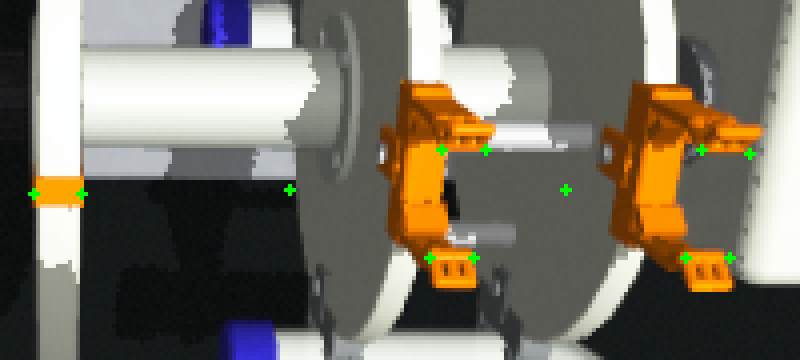

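Run:
```python
from h import *
hub=np.load("hub.npy")[:3]
d=np.array([-.0442,.1035]);yaw=np.arctan2(d[1],d[0])-np.pi/2;print(np.degrees(yaw))
for a in(0,np.pi):
    for pos,ya in(([.5015,-.229,.17],yaw),([.5015,-.229,.002],yaw),([hub[0],hub[1],.21],hub[2]),([hub[0],hub[1],.28],hub[2])):
        print(a,np.round(bot.solve_ik(pos,R2q(tool(ya+a))),2))
```

```text
23.12505729364912
0 [-0.56  0.38 -0.28  0.91  0.    0.6 ]
0 [-0.56  0.59 -0.45  0.53  0.    0.6 ]
0 [ 0.11  0.33 -0.25  1.    0.    1.94]
0 [ 0.11  0.29 -0.12  1.16  0.    1.94]
3.141592653589793 [-0.56  0.38 -0.28  0.91  0.   -2.54]
3.141592653589793 [-0.56  0.59 -0.45  0.53  0.   -2.54]
3.141592653589793 [ 0.11  0.33 -0.25  1.    0.   -1.2 ]
3.141592653589793 [ 0.11  0.29 -0.12  1.16  0.   -1.2 ]
```

Run:
```python
from h import *
bot.move_pose([.5015,-.229,.19],R2q(tool(np.radians(23.1))))
bot.set_gripper(.62); snap("w4"); print(bot.read_clock())
print([(d["bbox"],round(d["confidence"],2)) for d in bot.search_frame("wrist","tube")][:3])
```

```text
23.45
[([310.5, 122.1, 29.9, 115.2], 0.66)]
```

View pics/w4.png

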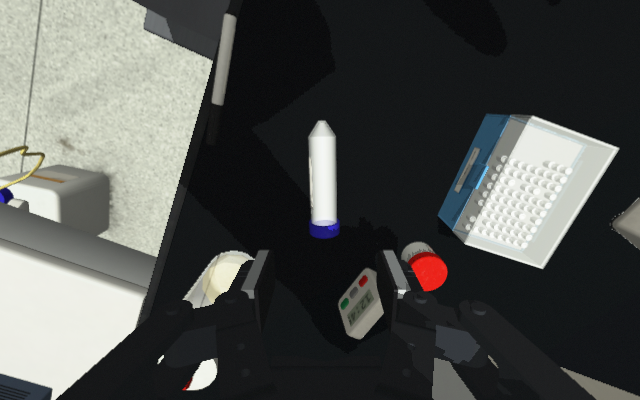

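Run:
```python
from h import *
a=cv2.imread("pics/w4.png")
cv2.imwrite("pics/w4a.png",cv2.resize(a[110:260,270:380],None,fx=4,fy=4,interpolation=cv2.INTER_CUBIC))
print(onz("wrist",[245,255],.05,loadpose("w4")),onz("side",[295,271],0.0))
```

```text
[[ 0.45227362 -0.32517247  0.05      ]] [[ 0.44990534 -0.40854714  0.        ]]
```

View pics/w4a.png

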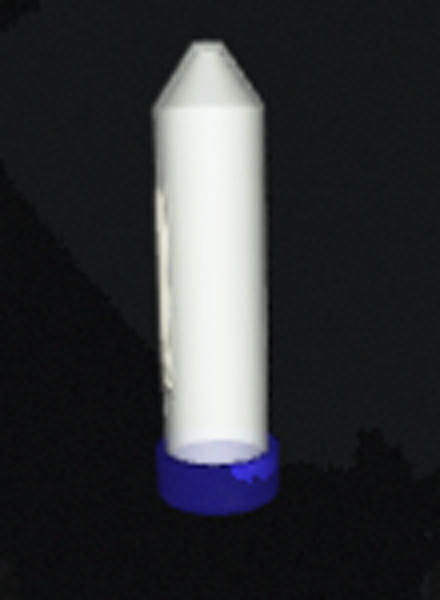

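Run:
```python
from h import *
P=loadpose("w4");w=lambda a:np.array(a)/4+[270,110.]
A=onz("wrist",w([209,107]),.0148,P)[0];B=onz("wrist",w([218.3,440]),.0172,P)[0]
T=onz("wrist",w([208,42]),.0144,P)[0]
print(A,B,T,np.linalg.norm(A-B),np.linalg.norm(T-B)); d=A-B
print("mid",(A+B)/2,"yaw",np.degrees(np.arctan2(d[1],d[0]))-90)
```

```text
[ 0.4798792  -0.18539485  0.0148    ] [ 0.51807464 -0.26832665  0.0172    ] [ 0.47329433 -0.17060123  0.0144    ] 0.09133638786816789 0.1075331324957218
mid [ 0.49897692 -0.22686075  0.016     ] yaw 24.72911544086419
```

Run:
```python
from h import *
m=np.array([.499,-.2269]);yaw=np.radians(24.7);q=R2q(tool(yaw))
bot.move_linear([*m,.08],speed=.25,rotation=q)
print(bot.move_linear([*m,.002],speed=.1,until_force=10),bot.read_position())
bot.set_gripper(0,50); print("w",bot.read_gripper_width(),np.round(bot.read_ft_force(),1))
np.save("grasp.npy",np.r_[bot.read_position(),bot.read_tool_rot()])
bot.move_linear([*m,.12],speed=.2); print(bot.read_gripper_width(),np.round(bot.read_ft_force(),1),bot.read_clock())
snap("w5")
```

```text
False [ 0.49954489 -0.22724337  0.00262458]
w 0.31613350612609287 [-0.3 -0.   5.4]
0.3139908406510051 [-0.2 -0.5 -0.8] 26.1083
```

View pics/w5.png

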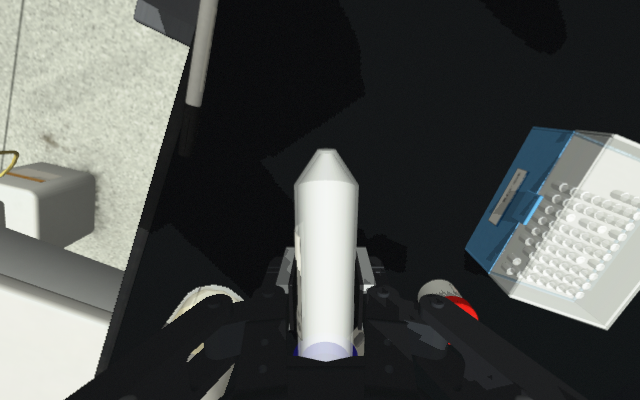

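Run:
```python
from h import *
g=np.load("grasp.npy");P=loadpose("w5")
yaw=np.radians(24.7);Rt=(R.from_euler('z',yaw)*R.from_euler('x',-np.radians(1.5)))
mid=np.array([.499,-.2269,.016])
Rg=q2R(g[3:]);off=Rg.inv().apply(mid-g[:3]);rel=Rg.inv()*Rt
np.savez("rel.npz",off=off,rel=rel.as_matrix());print(off)
Rn=q2R(P[1]);m2=P[0]+Rn.apply(off);Rt2=Rn*rel
L=np.array([[-.0143,.046,0],[.0143,.046,0],[0,.062,0],[0,-.046,.0143]])
print(proj("wrist",m2+Rt2.apply(L),P).round(1))
a=cv2.imread("pics/w5.png");cv2.imwrite("pics/w5a.png",cv2.resize(a[140:370,270:390],None,fx=2.6,fy=2.6))
```

```text
[-0.00033696 -0.01313953  0.00054425]
[[292.8 185.5]
 [356.9 185.6]
 [324.9 149.4]
 [324.7 376.1]]
```

View pics/w5a.png

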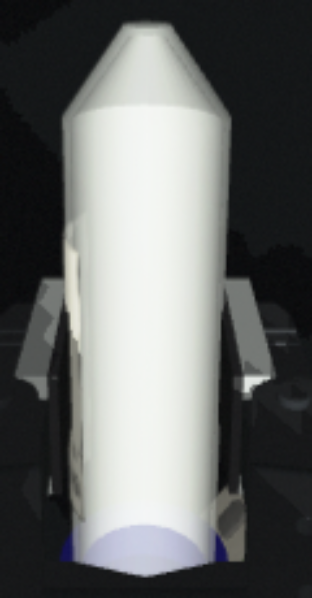

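```bash
cat >> h.py <<'E'
def placepose(hub,dz,dx=-.0006,dy=0):
    d=np.load("rel.npz");off=d["off"].copy();off[0]=0;rel=R.from_matrix(d["rel"])
    Rtgt=R.from_euler('z',hub[2])*rel.inv()   # tool rot so that tube axes = hub axes
    c,s=np.cos(hub[2]),np.sin(hub[2])
    seat=np.array([hub[0]+c*dx-s*dy,hub[1]+s*dx+c*dy,.225+dz])
    return seat-Rtgt.apply(off),R2q(Rtgt)
E
python3 - <<'E'
from h import *
hub=np.load("hub.npy")[:3]
p=bot.read_position();bot.move_linear([p[0],p[1],.33],speed=.3)
bot.move_pose(*placepose(hub,.09)); lin(placepose(hub,.05),.15)
snap("w6");snap("s6s","side");snap("s6t","top");print(bot.read_clock(),bot.read_gripper_width())
E
python3 -c "
import cv2
a=cv2.imread('pics/s6t.png');s=cv2.imread('pics/s6s.png')
cv2.imwrite('pics/s6.png',cv2.hconcat([cv2.resize(a[150:250,140:260],(400,333)),cv2.resize(s[80:180,270:390],(400,333))]))"
```

```text
28.9333 0.3102445957441933
```

View pics/w6.png

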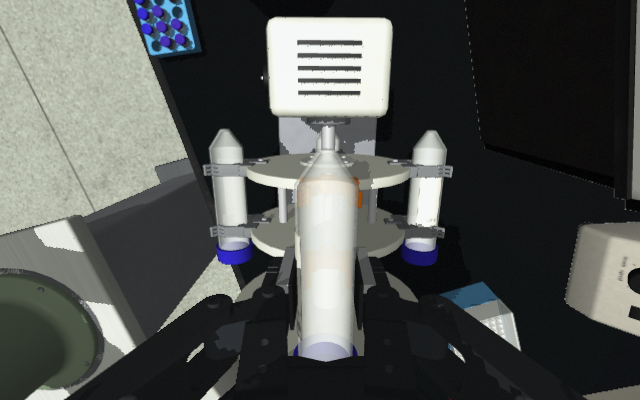

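View pics/s6.png

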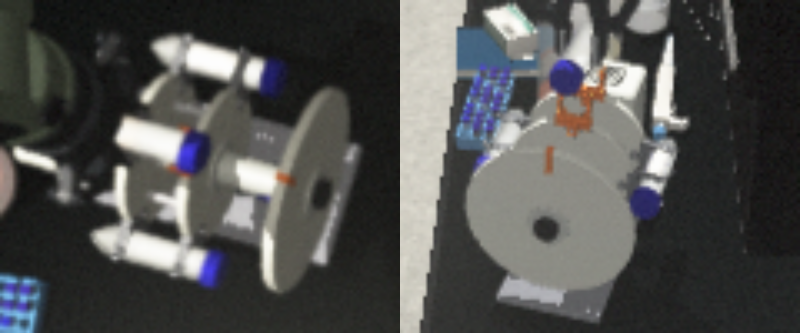

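Run:
```python
from h import *
hub=np.load("hub.npy")[:3];P=loadpose("w6")
im=cv2.imread("pics/w6.png")
L=[[s*.016,y,z] for s in(-1,1) for y in(.023,.033) for z in(.225,.240)]+[[s*.044,y,.178] for s in(-1,1) for y in(.072,.138)]+[[s*.09,.062,.135] for s in(-1,1)]+[[s*.072,.032,.135] for s in(-1,1)]
U=proj("wrist",hubpts(*hub,L),P)
for u in U: cv2.drawMarker(im,tuple(int(v) for v in u.round()),(0,255,0),cv2.MARKER_CROSS,5,1)
cv2.imwrite("pics/w6a.png",cv2.resize(im[10:270,190:460],None,fx=2.2,fy=2.2,interpolation=cv2.INTER_NEAREST))
```

```text
(no output)
```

View pics/w6a.png

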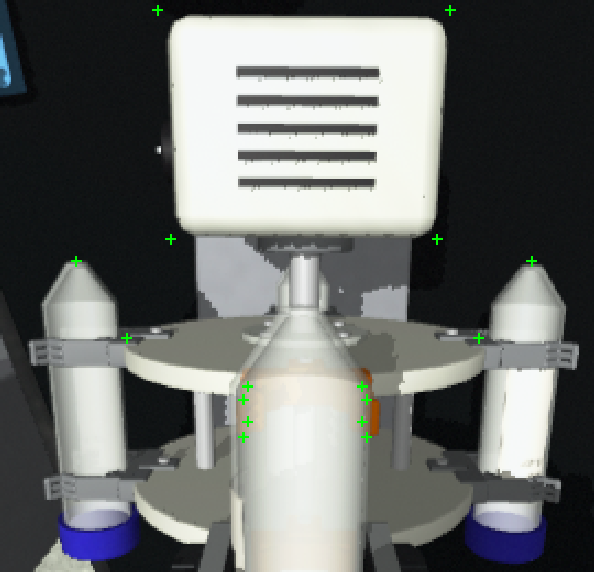

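Run:
```python
from h import *
hub=np.load("hub.npy")[:3];dx=.0005
lin(placepose(hub,.022,dx),.1)
f0=np.array(bot.read_ft_force());print(f0.round(1))
for dz in(.014,.008,.003,0,-.003,-.006):
    hit=lin(placepose(hub,dz,dx),.03,until_force=18); p=bot.read_position()
    print(dz,hit,"err z mm",round((p[2]-placepose(hub,0,dx)[0][2])*1000,1),np.round(np.array(bot.read_ft_force())-f0,1))
    if hit:break
snap("w7");snap("s7s","side");print(bot.read_clock(),bot.read_gripper_width())
```

```text
[-0.5  0.7  0.2]
0.014 False err z mm 14.6 [ 1.2 -0.5  3.3]
0.008 False err z mm 8.8 [ 1.4 -0.3  4.9]
0.003 False err z mm 3.0 [2.3 0.5 2.1]
0 False err z mm 0.0 [1.3 0.  3.6]
-0.003 False err z mm -0.1 [-0.9 -2.8 18.3]
-0.006 False err z mm -0.3 [-1.1 -5.4 30.8]
31.3 0.3167983944105043
```

View pics/w7.png

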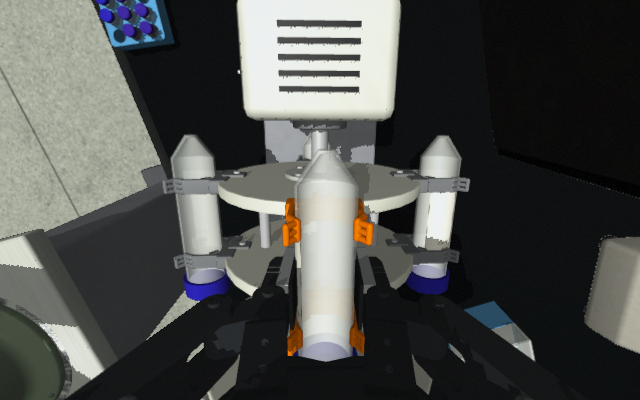

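```bash
python3 - <<'E'
from h import *
hub=np.load("hub.npy")[:3];dx=.0005
lin(placepose(hub,0.0,dx),.02); print(np.round(bot.read_ft_force(),1))
bot.set_gripper(.62); lin(placepose(hub,.10,dx),.12)
bot.move_pose(*wheelpose(hub,0,.21));snap("w8");snap("s8s","side");print(bot.read_clock())
E
python3 -c "
import cv2
a=cv2.imread('pics/w8.png');s=cv2.imread('pics/s8s.png')
cv2.imwrite('pics/w8a.png',cv2.resize(a[75:265,310:580],None,fx=2.95,fy=2.95,interpolation=cv2.INTER_CUBIC))
cv2.imwrite('pics/s8.png',cv2.resize(s[80:180,270:390],None,fx=5,fy=5))"
```

```text
[-0.4  0.2  6. ]
34.7583
```

View pics/w8a.png

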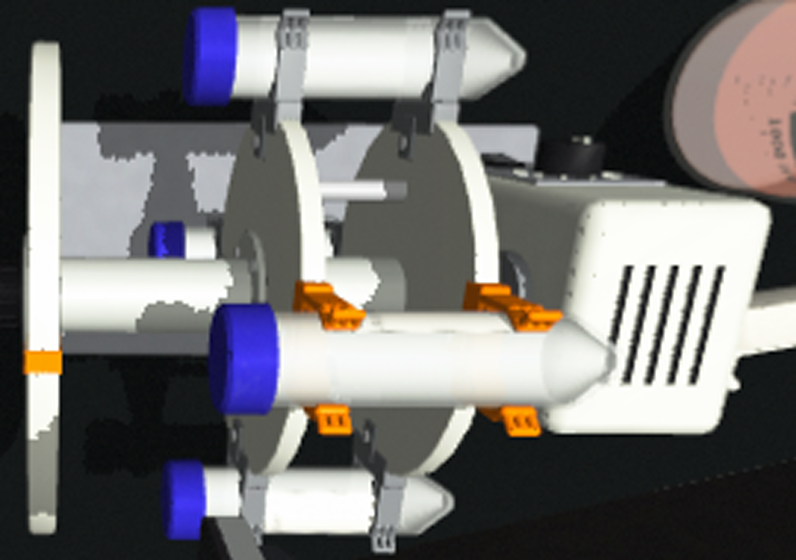

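View pics/s8.png

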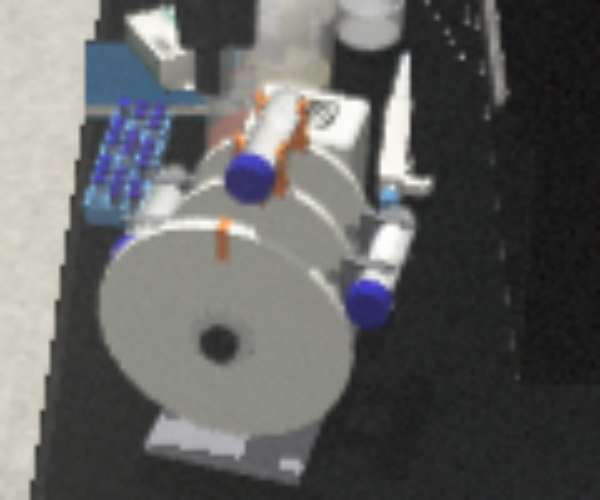

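Run:
```python
from h import *
hub=np.load("hub.npy")[:3];P=loadpose("w8")
for z in(.225,.230,.242):
    u=proj("wrist",hubpts(*hub,[[0,.060,z],[0,-.046,z+.017],[-.0143,0,z],[.0143,0,z]]),P);print(z,((u-[310,75])*2.95).round(0).tolist())
w=lambda a:np.array(a)/2.95+[310,75.]
print("mark",phifit("wrist",w([43,361.5]),P,hub))
print(proj("side",hubpts(*hub,[[0,-.062,.225],[0,-.062,.235]])).round(1), "obs",270+249/5,80+177/5)
im=bot.camera("top");cv2.imwrite("pics/t9.png",im[130:270,130:370][:,:,::-1].repeat(3,0).repeat(3,1))
```

```text
0.225 [[612.0, 362.0], [280.0, 379.0], [422.0, 316.0], [410.0, 405.0]]
0.23 [[622.0, 367.0], [284.0, 384.0], [429.0, 320.0], [416.0, 411.0]]
0.242 [[647.0, 379.0], [295.0, 398.0], [446.0, 331.0], [432.0, 425.0]]
mark (np.float64(-0.015), array([-0.7, -0. ]))
[[319.1 116. ]
 [319.1 113.6]] obs 319.8 115.4
```

View pics/t9.png

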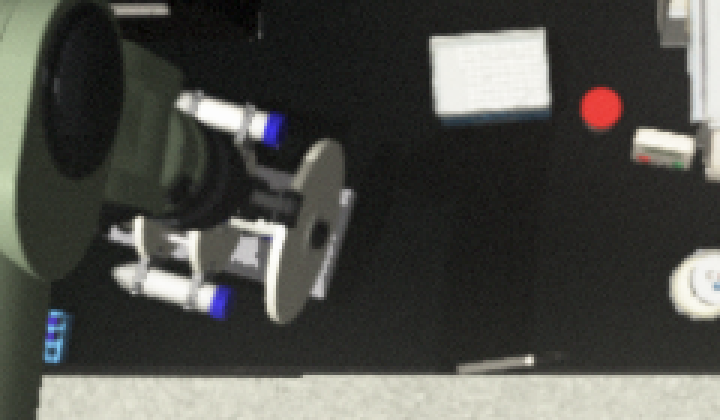

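The tube sits at seat height (z ≈ 0.225) and the mark reads about -0.01 rad. The jar, timer and marker are where they were, and the robot is clear of everything, so I'm handing in.

Run:
```python
from cell import bot
print(bot.read_ft_force(),bot.read_clock()); print(bot.close_job())
```

```text
[-0.42006629 -0.79405653  0.31726529] 34.8083
the job is handed in; nothing more can be done
None
```

The last tube is loaded in the orange clip, the clip stands at the top, and the job was handed in at 34.8 s of the 69 s allowed.

- **Wheel:** I pinched the hand wheel's rim and turned the drum with two long strokes and one small correction. The mark read within about 0.015 rad of straight up, both before and after the tube went in.
- **Tube:** I picked up the blue-capped tube (not the red one) and pressed it in with its cap on the hand wheel's side. It went in under about 5 N and stopped hard at the expected seat height, with about 31 N at the stop.
- **Last checks:** After letting go, the wrist and side views put the tube at its seated height, to about 2 mm, between both pairs of jaws. The jar, timer and marker looked unmoved. The gripper was clear, with almost no force on it.

Two readings disagreed. The two neighbouring tubes gave drum angles of about +0.06 and -0.03 rad, either side of the mark's reading, so I went by the mark. Before pressing, one wrist view suggested the drum sat about 1 mm off my estimate, so I shifted the tube by 1.1 mm.

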